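Snug the adjustable wrench on the pump nut and turn it

TASK

The big adjustable wrench is already set on the pump's shaft nut, but its jaw is still loose. Roll its worm until the jaw is closed snugly on the nut, and only then swing the handle to give the nut an eighth of a turn (45 degrees) clockwise seen from above, and let go.

Things in the scene. Friction and masses are not known exactly. Their poses are not given: they have to be found in the camera images.
- worm_top (a point): Top middle of the knurled worm (24 mm diameter, 32 long, axis level) of the big steel wrench on the pump's hex nut; not the small loose wrench. 88 mm above the table, 5.5 above the flat head. x: away from the nut to the handle end; y: along the worm; z up. Nut axis at x = -52, y = +7 mm; the 22 mm shaft end stands 8 mm above this point. Pressed, the wrench dips 1 mm per 2.5 N, 4 mm at most.
- worm (a joint): Turn of the worm, rad; 0 = jaw 5.5 mm off the nut, +1 rad closes it 1.6 mm; starts 0.3 to 1.5, snug and stopped at 3.4 to 3.9. Closed fingertips pressed on its top with 5 to 7 N and dragged over it in worm_top's +x (towards the handle end) roll it closed, about 1 rad per 20 mm stroke; -x opens. It stays as left, so strokes add up; once snug the finger just slides over it.
- handle_mid (a point): Middle of the same wrench's flat handle, half-way up, 180 mm from the nut axis and 76 mm above the table. x along the handle to its end, z up. Handle 30 mm wide, 12 thick, straight from 70 mm nearer the nut to 120 further out, free air beneath. The wrench swings about the nut's vertical axis; clockwise from above moves this point in -y. A push of 3 N here turns wrench and nut.
- nut (a joint): Turn of the steel hex nut (36 mm across flats, on top of the round aluminium pump housing) about its vertical axis, rad, clockwise from above positive, 0 at the start. With the jaw snug the wrench first takes up 0 to 4 degrees of play. Nut and wrench stay where they are left.

How it is judged:
On the way, in this order (a step that is already met when the one before it is completed fails the run):
1. the jaw is closed snugly on the nut (worm past 2.9 rad, jaw within 1 mm), the nut not yet turned (value of joint worm above 2.9 rad and value of joint nut below 0.15 rad), for 0.2 s.
2. the nut is turned at least 33 degrees clockwise with the snug wrench (value of joint nut above 0.58 rad and value of joint worm above 2.9 rad), for 0.2 s.
At the end, for the whole second after the job is handed in: The nut has been turned 45 degrees clockwise (33 to 57 degrees), is at rest, and the wrench's jaw is still snug on it (worm past 2.9 rad, within 1 mm) (all of step 2 and value of joint nut below 1 rad and velocity of joint nut below 0.05 rad/s); the robot touches nothing.
It fails at once if the nut is turned more than 11 degrees while the jaw is loose (value of joint nut above 0.2 rad and value of joint worm below 2.9 rad).
It also fails if it takes over 58 s, if anything falls off the work surface, if the arm or the gripper's body presses on something with over 40 N, if the wrist force passes 120 N, or if a joint passes its speed limit or range.

ROBOT

A 7-joint arm with a two-finger parallel gripper is mounted at the origin on the work surface. World frame = base frame: x ahead of the robot, y to its left, z up, the work surface at z = 0. Lengths are in m, angles in rad, forces in N, time in s.
With the tool pointing down it reaches from about 0.35 to 0.9 m from the base axis. Payload 8.1 kg.
Tool frame: the origin (TCP) lies between the finger pads; the fingertips stand 11 mm ahead of it and the grasp point (between the pads) lies 8 mm behind it; z points along the fingers, y is the line along which they close (so a half turn about z gives the same grasp; the last joint's range is limited). The gripper opens to 92 mm and grips with 3 to 60 N. Pads are 19 mm wide; open, the fingers measure 130 mm over their backs; the gripper's body (75 mm by 190 mm) begins 47 mm behind the grasp point.
Start: joints at [-1.375, 0.434, 0.025, 1.573, -0.012, 1.134, -0.075], TCP at [0.184, 0.597, 0.217] pointing down, gripper open.
Joint ranges: [-2.62, 2.62], [-0.44, 2.09], [-1.27, 1.32], [0.08, 2.57], [-1.32, 4.46], [0.12, 2], [-2.74, 2.74]. Speed limits (rad/s): [2.22, 2.22, 3.01, 3.01, 3.14, 3.14, 3.14].

INTERFACE

Orientations are given as a rotation vector (axis times angle).
In Python, from cell import observe, get_image, camera_params, sign_off gives the robot as it stands.
- The arm moves only by the shell command python3 -m pendant 'ROWS' [FORCE]. ROWS is JSON, one flat list of numbers, 7 for each row, row after row: the shift along the tool's x, y, z in m, then the turn, a rotation vector about the tool's x, y, z in rad, then the finger opening in m, from 0 to 0.0918. In form: [dx, dy, dz, rx, ry, rz, jaw, dx, dy, dz, rx, ry, rz, jaw, ...]. A call has 1 to 10 rows; each row shifts and turns the commanded pose from where the row before left it, along the tool's axes as they then stand; what a row does not reach is not made up. A row lasts 1/8 s, in which the tool goes at most 62.5 mm and 10.7 degrees, less where a joint would pass 70% of its speed; a pose out of reach is approached as far as the arm can. A call is refused whole if a number of a shift passes 0.0625 or a number of a turn 0.188, either way. A call with a gripper value outside its range is refused whole. The fingers move at their own pace and stop on an object; FORCE is the grip in N (left out, the last holds). Time passes only in rows, so rows that do not move let the fingers close. It gives the time, the measured TCP pose, the force, the opening and the grip force at its end, in the units of the state.
- observe(): the state, without advancing time (a new reading comes with each control period).
- get_image(name): name is "scene" or "top" or "wrist"; returns the picture (400x640x3 uint8, red, green, blue); there is no depth.
- camera_params(name): a dict with "intrinsics" (3x3 intrinsics, pixels), "eye" and "rotation" of the camera in the world; the wrist camera has in their place "T_tool_cam" (4x4, takes a point from camera to tool coordinates, whose origin is the TCP and whose axes are the flange's). Camera axes: x right, y down, z forward; pixel columns grow to the right and rows downward; lengths in m; the calibration is good to about 2 mm. The wrist camera is an equidistant fisheye: a pixel r from the principal point sees the ray r / f radians off the axis. A picture is of the moment at which its call begins: read the wrist's pose just before it. camera_params takes no time and is no camera call.
- sign_off(): hands the job in; it is judged then, once.
The state is a dict: "clock": time; "joints": joint angles; "dq": joint speeds; "joint_efforts": joint torques, N m; "position": TCP position; "ee_rot": TCP orientation; "force": force on the tool from outside, world axes, zero at the start; "ft_torque": the same for the moment, N m; "width": opening from 0.0 (shut) to 1.0 (fully open); "gripper_force": force on a finger pad.
Only numpy, scipy, OpenCV 4.12 (cv2) and the standard library are available. Lean on these libraries where they do the work, as an engineer would, in place of code of your own. Each camera call takes 0.05 s, during which the arm holds its last target. There are 200 camera calls.

## Working session

There is one attempt and no reset: what is moved stays moved. The work goes in short steps, Python scripts to look and compute and a shell command to move; the robot and the scene stay as the last step left them, time stands still between calls to the robot, and variables do not carry over. Pictures are saved under pics/ and viewed, at most 10 in all, crops included, and the job is handed in when it is done.

```bash
ls; mkdir -p pics; python3 - <<'E'
from cell import *
import cv2,json
o=observe();print(o)
for n in("top","scene"):
    cv2.imwrite(f"pics/{n}0.png",get_image(n)[...,::-1])
for n in("top","scene","wrist"):print(n,camera_params(n))
E
```

```text
pics
{'clock': 0.0, 'joints': array([-1.37461596,  0.43518543,  0.02494316,  1.57410322, -0.0116084 ,
        1.13399145, -0.07514562]), 'dq': array([-1.03789318e-03, -1.64810105e-03,  1.52829324e-05,  6.04512039e-04,
        2.48756505e-03, -2.82299684e-04,  1.81898514e-03]), 'joint_efforts': array([-2.61732042e-03, -6.67859888e+01,  9.83480997e-01, -3.14461827e+01,
       -6.08221767e-02,  4.30641964e-02,  1.39301678e-04]), 'position': array([0.18385311, 0.59679442, 0.21656559]), 'ee_rot': array([-4.67705658e-01, -3.10646973e+00,  2.41680456e-03]), 'force': array([ 0.03873412,  1.14781917, -0.05557974]), 'ft_torque': array([-0.07826027,  0.02813663,  0.03783704]), 'gripper_force': 0.0, 'width': 1.001417282406761}
top {'intrinsics': array([[384.35272806,   0.        , 318.34099853],
       [  0.        , 384.35272806, 195.65226956],
       [  0.        ,   0.        ,   1.        ]]), 'eye': array([0.52003538, 0.04601296, 0.78351543]), 'rotation': array([-2.1225781 ,  2.18043986, -0.13184726])}
scene {'intrinsics': array([[474.11415849,   0.        , 317.60390237],
       [  0.        , 474.11415849, 202.36897904],
       [  0.        ,   0.        ,   1.        ]]), 'eye': array([0.85751847, 0.31552945, 0.65849836]), 'rotation': array([-1.06703719, -2.58758047,  0.81443722])}
wrist {'intrinsics': array([[309.70691629,   0.        , 312.33463324],
       [  0.        , 309.70691629, 206.63217347],
       [  0.        ,   0.        ,   1.        ]]), 'T_tool_cam': array([[ 6.93325638e-04, -9.61959338e-01, -2.73191785e-01,
         7.35479252e-02],
       [ 9.99999745e-01,  6.19788598e-04,  3.55479327e-04,
         3.51025753e-04],
       [-1.72635505e-04, -2.73191962e-01,  9.61959522e-01,
        -1.68521632e-01],
       [ 0.00000000e+00,  0.00000000e+00,  0.00000000e+00,
         1.00000000e+00]])}
```

View pics/top0.png

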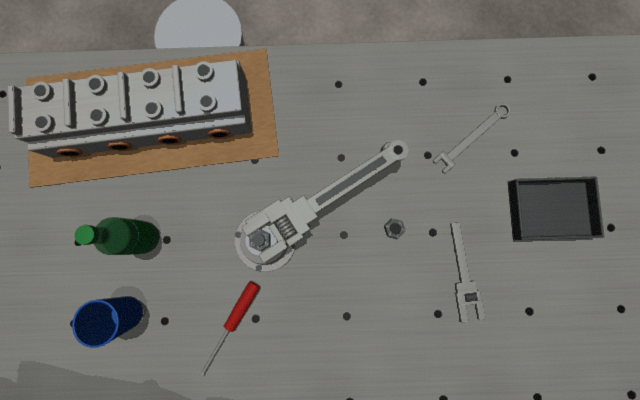

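The top view shows the big wrench: nut and shaft at about (260,240), worm at about (286,226), handle end hole at (398,149). I'll deproject these points and check them against a zoomed crop.

```bash
cat > h.py <<'E'
from cell import *
import cv2,numpy as np
from scipy.spatial.transform import Rotation as R
def dep(n,uv,z):
    c=camera_params(n);d=R.from_rotvec(c['rotation']).apply(np.linalg.inv(c['intrinsics'])@[*uv,1])
    return c['eye']+d*(z-c['eye'][2])/d[2]
def proj(n,p):
    c=camera_params(n);q=c['intrinsics']@R.from_rotvec(c['rotation']).inv().apply(np.array(p)-c['eye']);return q[:2]/q[2]
def wproj(p,o,K,T):
    q=R.from_rotvec(o['ee_rot']).inv().apply(np.array(p)-o['position']);q=T[:3,:3].T@(q-T[:3,3])
    r=np.hypot(q[0],q[1]);th=np.arctan2(r,q[2]);return K[:2,2]+K[0,0]*th*q[:2]/r
E
python3 - <<'E'
from h import *
im=cv2.imread('pics/top0.png')[130:280,225:425]
cv2.imwrite('pics/top0c.png',cv2.resize(im,None,fx=4,fy=4,interpolation=cv2.INTER_CUBIC))
a=dep('top',(260,240),.096);w=dep('top',(286,226),.088);e=dep('top',(398,149),.082)
print(a,w,e,np.linalg.norm(e-a),np.linalg.norm(w-a))
print(R.from_rotvec(observe()['ee_rot']).as_matrix())
E
```

```text
[0.53252805 0.1552173  0.096     ] [0.55657323 0.10927643 0.088     ] [ 0.69474387 -0.10154761  0.082     ] 0.304036493808959 0.05246650482056324
[[-9.55663244e-01  2.94461695e-01 -2.71719239e-04]
 [ 2.94461790e-01  9.55662324e-01 -1.33294700e-03]
 [-1.32829992e-04 -1.35385938e-03 -9.99999075e-01]]
```

View pics/top0c.png

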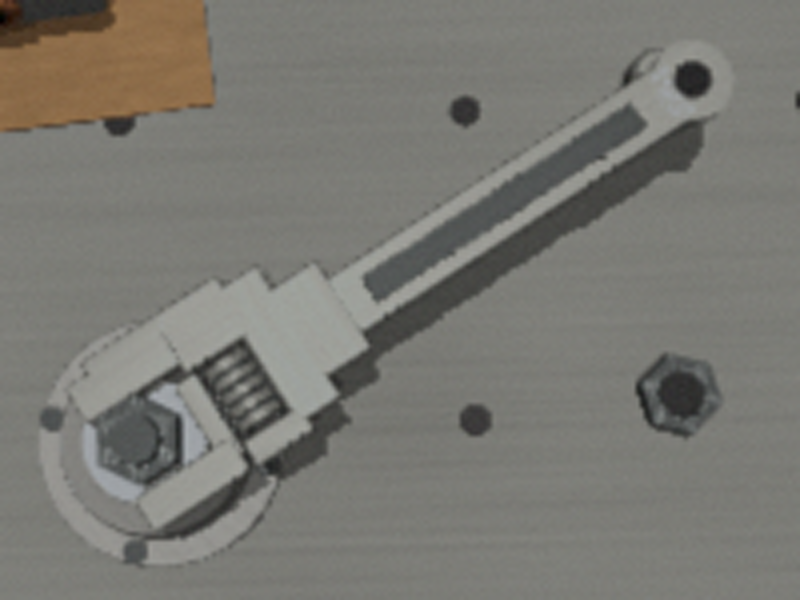

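The crop shows the shaft at full-image (258.3,239), worm middle (286.2,227) and hole (398,149.5). The handle line runs through the nut axis. Next I'll check for obstacles and work out the target.

```bash
python3 - <<'E'
from h import *
a=dep('top',(258.5,239),.096);w=dep('top',(286.2,227),.088);e=dep('top',(398,149.5),.082)
u=(e-a)[:2];u/=np.linalg.norm(u);y=np.array([-u[1],u[0]])
print('nut',a,'u',u,np.degrees(np.arctan2(u[1],u[0])),'worm meas',w,'pred',a[:2]+.052*u-.007*y, 'in frame',(w-a)[:2]@u,(w-a)[:2]@y,'end',np.linalg.norm((e-a)[:2]))
for n,p in dict(bottle=(87,235),cup=(96,323),eng=(204,72),engcorner=(240,100)).items(): print(n,dep('top',p,.1),dep('top',p,.2))
E
```

```text
nut [0.53436764 0.1578778  0.096     ] u [ 0.52363524 -0.85194257] -58.42358631507497 worm meas [0.55476008 0.10894294 0.088     ] pred [0.55563307 0.10991134] in frame 0.05236789091418371 -0.008250828084473789 end 0.3044510545067669
bottle [0.54944778 0.46250645 0.1       ] [0.54514467 0.40157242 0.2       ]
cup [0.39749293 0.43912125 0.1       ] [0.41542119 0.38160853 0.2       ]
eng [0.84843454 0.25760174 0.1       ] [0.80038893 0.22664578 0.2       ]
engcorner [0.79167425 0.18997697 0.1       ] [0.75193281 0.16891468 0.2       ]
```

View pics/scene0.png

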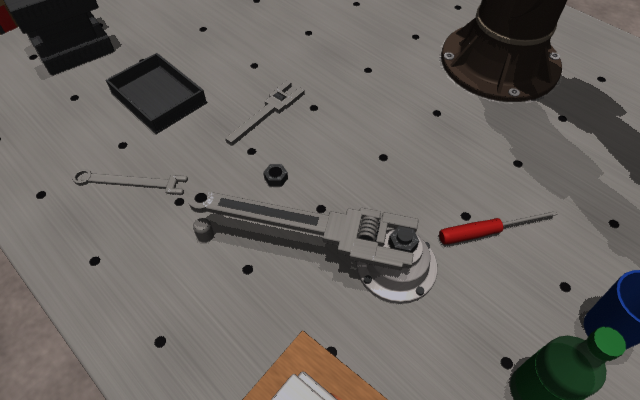

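The measured worm is at 52.4 and -8.3 mm in the wrench frame, against 52 and -7 given, so it agrees. Worm target is (0.555, 0.1095). I'll go there in two legs, staying clear of the cup and bottle.

```bash
python3 -m pendant '[-0.028,-0.044,-0.006,0,0,0,0, -0.028,-0.044,-0.006,0,0,0,0, -0.028,-0.044,-0.006,0,0,0,0, -0.028,-0.044,-0.006,0,0,0,0, -0.028,-0.044,-0.006,0,0,0,0, 0,0,0,0,0,0.12,0, 0,0,0,0,0,0.12,0, 0,0,0,0,0,0.12,0, 0,0,0,0,0,0.12,0, 0,0,0,0,0,0.12,0]' 10; cat >st.py <<'E'
from h import *
import sys
o=observe();M=R.from_rotvec(o['ee_rot']).as_matrix();t=np.array(eval(sys.argv[1]))
print('t',o['clock'],'pos',o['position'].round(4),'F',o['force'].round(2),'q',o['joints'].round(2),'w',o['width'])
print('to go in tool',(M.T@(t-o['position'])).round(4),'y ang',np.degrees(np.arctan2(M[1,1],M[0,1])),'tilt',M[2].round(4))
E
python3 st.py '[.555,.1095,.139]'
```

```text
clock: 1.35
position: [0.2529, 0.3455, 0.2471]
ee_rot: [1.37, 2.827, -0.001]
force: [-0.4, -0.9, 0.4]
width: 0.008
gripper_force: 0.0
t 1.35 pos [0.2529 0.3455 0.2471] F [-0.41 -0.88  0.44] q [-1.18  0.08  0.12  1.98 -0.01  1.08 -0.38] w 0.007902415542703968
to go in tool [-0.3724  0.091   0.1082] y ang 38.27306137191528 tilt [-2.e-04 -5.e-04 -1.e+00]
```

```bash
python3 -m pendant '[-0.0466,0.0114,0.0085,0,0,0,0, -0.0466,0.0114,0.0085,0,0,0,0, -0.0466,0.0114,0.0085,0,0,0,0, -0.0466,0.0114,0.0085,0,0,0,0, -0.0466,0.0114,0.0085,0,0,0,0, -0.0466,0.0114,0.0085,0,0,0,0, -0.0466,0.0114,0.0085,0,0,0,0, -0.0466,0.0114,0.0085,0,0,0,0, 0,0,0,0,0,0.117,0, 0,0,0.03,0,0,0,0]'; python3 st.py '[.555,.1095,.119]'
python3 - <<'E'
from h import *
o=observe();im=get_image('wrist');c=camera_params('wrist');K,T=c['intrinsics'],c['T_tool_cam']
for p in ([.555,.1095,.088],[.5344,.1579,.096]):print(wproj(p,o,K,T))
M=R.from_rotvec(o['ee_rot']).as_matrix();print('tip',wproj(o['position']+M[:,2]*.011,o,K,T))
cv2.imwrite('pics/w1.png',im[...,::-1])
E
```

```text
clock: 2.6
position: [0.5583, 0.1104, 0.1501]
ee_rot: [1.531, 2.74, 0.003]
force: [-1.1, 0.8, -0.8]
width: 0.008
gripper_force: 0.0
t 2.6 pos [0.5583 0.1104 0.1501] F [-1.12  0.77 -0.78] q [-0.58  0.42  0.4   1.82 -0.2   0.93  0.46] w 0.007862330916058714
to go in tool [ 0.001  -0.0033  0.0311] y ang 31.617234344291422 tilt [-0.0011  0.0031 -1.    ]
[307.46966287 215.61486428]
[318.04383088 149.76127499]
tip [311.79993804 241.74239928]
```

View pics/w1.png

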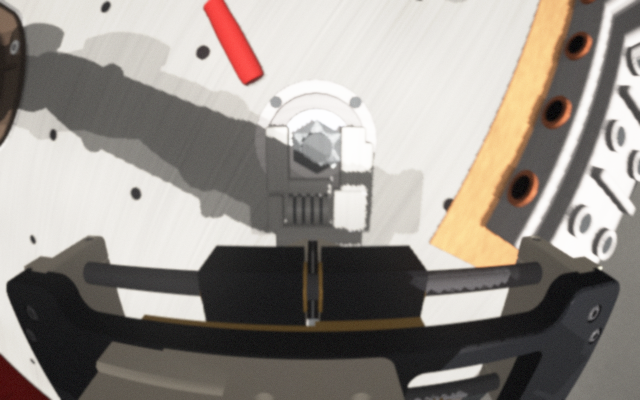

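The wrist view shows the shaft end at (318,147), predicted (318,150). The worm sits at about (306,209), where its top middle should be close to the predicted (307,216). That is good enough, so I'll descend at the nut side of the worm, where the stroke starts.

```bash
python3 -m pendant '[0.009,-0.0033,0.02,0,0,0,0, 0,0,0.02,0,0,0,0, 0,0,0.006,0,0,0,0, 0,0,0,0,0,0,0]'; python3 st.py '[.555,.1095,.099]'
```

```text
clock: 3.15
position: [0.5488, 0.1167, 0.1034]
ee_rot: [-1.528, -2.745, 0.001]
force: [0.1, 0.7, -0.0]
width: 0.005
gripper_force: 0.0
t 3.15 pos [0.5488 0.1167 0.1034] F [ 0.08  0.69 -0.04] q [-0.58  0.47  0.38  1.89 -0.23  0.83  0.47] w 0.005138472668428068
to go in tool [-0.0093  0.0015  0.0044] y ang 31.797604475837595 tilt [ 1.e-04 -6.e-04 -1.e+00]
```

```bash
python3 -m pendant '[0,0.0015,0.0035,0,0,0,0, 0,0,0.0015,0,0,0,0, 0,0,0,0,0,0,0]';python3 -m pendant '[0,0,0.001,0,0,0,0, 0,0,0,0,0,0,0]';python3 -m pendant '[0,0,0.001,0,0,0,0, 0,0,0,0,0,0,0]'
```

```text
clock: 3.52
position: [0.5503, 0.1176, 0.0985]
ee_rot: [1.528, 2.745, 0.0]
force: [0.2, -1.3, -0.1]
width: 0.005
gripper_force: 0.0
clock: 3.78
position: [0.5502, 0.1175, 0.0973]
ee_rot: [-1.528, -2.745, 0.0]
force: [0.4, -0.4, -0.3]
width: 0.006
gripper_force: 0.0
clock: 4.03
position: [0.5502, 0.1175, 0.0963]
ee_rot: [-1.528, -2.745, 0.0]
force: [0.3, -0.2, -0.0]
width: 0.007
gripper_force: 0.0
```

```bash
python3 -m pendant '[0,0,-0.004,0,0,0,0, -0.004,0,0,0,0,0,0, 0,0,0.004,0,0,0,0, 0,0,0,0,0,0,0]';python3 -m pendant '[0,0,0.001,0,0,0,0, 0,0,0,0,0,0,0]';python3 -m pendant '[0,0,0.001,0,0,0,0, 0,0,0,0,0,0,0]'
```

```text
clock: 4.53
position: [0.552, 0.114, 0.0959]
ee_rot: [-1.528, -2.744, 0.001]
force: [-1.2, 0.2, -0.1]
width: -0.0
gripper_force: 0.0
clock: 4.78
position: [0.5522, 0.1142, 0.0952]
ee_rot: [-1.528, -2.745, 0.0]
force: [-0.4, -0.3, 0.2]
width: 0.004
gripper_force: 0.0
clock: 5.03
position: [0.5523, 0.1142, 0.0943]
ee_rot: [-1.528, -2.745, 0.0]
force: [-0.4, -0.4, 0.6]
width: 0.003
gripper_force: 0.0
```

```bash
python3 -m pendant '[0,0,0.001,0,0,0,0, 0,0,0,0,0,0,0]';python3 -m pendant '[0,0,0.001,0,0,0,0, 0,0,0,0,0,0,0]'; python3 - <<'E'
from h import *
ims=[get_image(n)[...,::-1] for n in('top','scene')]
a=cv2.resize(ims[0][170:290,200:340],None,fx=3,fy=3);b=cv2.resize(ims[1][150:290,320:460],None,fx=3,fy=3)
b=b[:360]
cv2.imwrite('pics/c2.png',np.hstack([a,b])[:, :800])
E
```

```text
clock: 5.28
position: [0.5523, 0.1141, 0.0933]
ee_rot: [-1.528, -2.745, 0.0]
force: [-1.4, -0.1, 0.2]
width: 0.003
gripper_force: 0.0
clock: 5.52
position: [0.5522, 0.1141, 0.0922]
ee_rot: [-1.528, -2.745, 0.0]
force: [0.9, -0.3, -0.0]
width: 0.003
gripper_force: 0.0
```

View pics/c2.png

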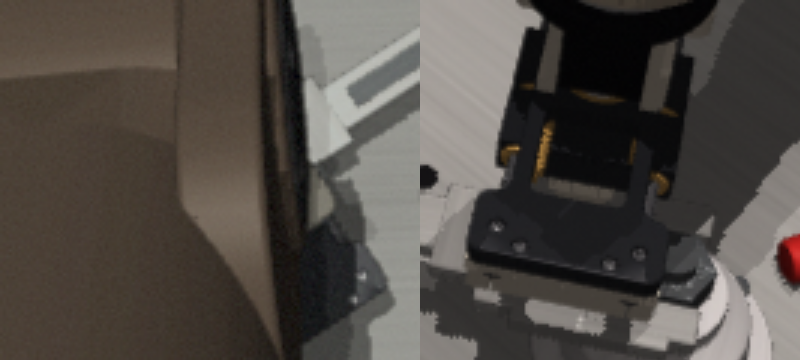

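The crops are mostly hidden by the arm, and no contact shows yet. I'll use the wrist view and predicted projections instead.

```bash
python3 - <<'E'
from h import *
o=observe();im=get_image('wrist');c=camera_params('wrist');K,T=c['intrinsics'],c['T_tool_cam']
M=R.from_rotvec(o['ee_rot']).as_matrix()
for n,p in dict(worm=[.555,.1095,.088],shaft=[.5344,.1579,.096],tip=o['position']+M[:,2]*.011,tipx=o['position']+M@[.0095,0,.011],tcp=o['position']).items():print(n,wproj(p,o,K,T),proj('scene',p))
cv2.imwrite('pics/w2.png',cv2.resize(im[90:340,160:460,::-1],None,fx=2.4,fy=2.4))
E
```

```text
worm [311.54475645 254.00117491] [367.6633982  224.47952912]
shaft [326.35303782 171.59790158] [404.26702173 233.5069198 ]
tip [311.79233208 241.74193686] [370.9660987  227.79591985]
tipx [311.79412709 227.4638685 ] [377.54054563 229.10272626]
tcp [311.77159946 248.78032385] [371.6660139  223.68075372]
```

View pics/w2.png

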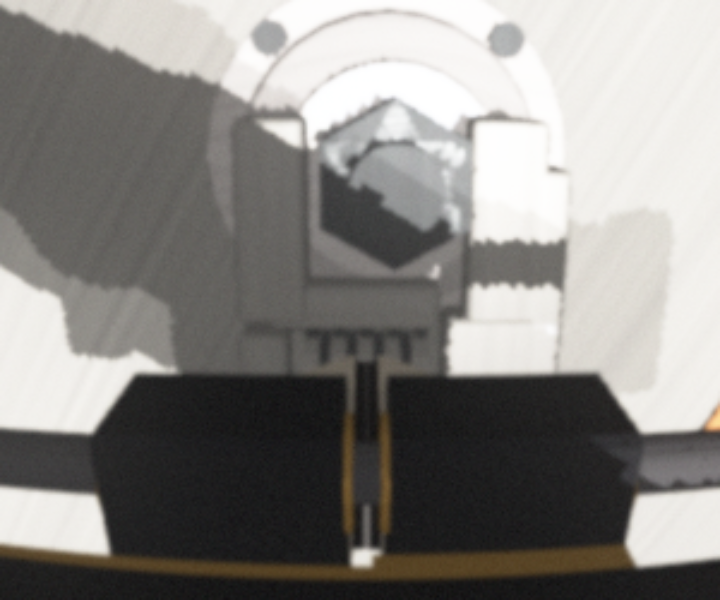

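The wrist crop shows the worm grooves at rows 227–241, just ahead of the pads and not covered by them. The shaft is at (326.7,167) against a predicted 171.6. The tips look higher than assumed, so I'll keep feeling downward under force watch.

```bash
python3 -m pendant '[0,0,0.001,0,0,0,0, 0,0,0,0,0,0,0]'|grep -E 'pos|force: \['; python3 -m pendant '[0,0,0.001,0,0,0,0, 0,0,0,0,0,0,0]'|grep -E 'pos|force: \[';python3 -m pendant '[0,0,0.001,0,0,0,0, 0,0,0,0,0,0,0]'|grep -E 'pos|force: \['; python3 -c "
from h import *
o=observe();c=camera_params('wrist')
M=R.from_rotvec(o['ee_rot']).as_matrix()
for x in(0,.0095):
  for z in(-.03,-.02,-.01,0,.011):print(x,z,wproj(o['position']+M@[x,0,z],o,c['intrinsics'],c['T_tool_cam']).round(1))"
```

```text
position: [0.5522, 0.1142, 0.0912]
force: [0.6, 1.6, 0.4]
position: [0.5523, 0.1141, 0.0902]
force: [0.3, 0.1, -0.8]
position: [0.5522, 0.1142, 0.0892]
force: [0.1, -0.8, 0.0]
0 -0.03 [311.7 272.5]
0 -0.02 [311.7 263.8]
0 -0.01 [311.8 255.9]
0 0 [311.8 248.8]
0 0.011 [311.8 241.7]
0.0095 -0.03 [311.7 255.5]
0.0095 -0.02 [311.7 247.5]
0.0095 -0.01 [311.8 240.3]
0.0095 0 [311.8 233.8]
0.0095 0.011 [311.8 227.5]
```

```bash
for i in 1 2; do :; done; python3 -m pendant '[0,0,0.001,0,0,0,0, 0,0,0,0,0,0,0]'|grep -E 'pos|force: \['; python3 -m pendant '[0,0,0.001,0,0,0,0, 0,0,0,0,0,0,0]'|grep -E 'pos|force: \[';python3 -m pendant '[0,0,0.001,0,0,0,0, 0,0,0,0,0,0,0]'|grep -E 'pos|force: \['; python3 - <<'E'
from h import *
b=get_image('scene')[...,::-1]
cv2.imwrite('pics/s3.png',cv2.resize(b[60:310,200:500],None,fx=2.4,fy=2.4))
o=observe();M=R.from_rotvec(o['ee_rot']).as_matrix()
for y in(0,.02,.095):
  for z in(-.055,0,.011):
    print(y,z,[((proj('scene',o['position']+M@[x,y,z])-[200,60])*2.4).round() for x in(-.0375,0,.0375)])
E
```

```text
position: [0.5523, 0.1142, 0.0882]
force: [0.3, 0.9, -0.5]
position: [0.5522, 0.1142, 0.0872]
force: [-0.6, 0.2, 0.1]
position: [0.5523, 0.1141, 0.0863]
force: [0.6, 0.4, -0.1]
0 -0.055 [array([354., 333.]), array([420., 345.]), array([488., 358.])]
0 0 [array([349., 386.]), array([411., 398.]), array([474., 411.])]
0 0.011 [array([348., 396.]), array([409., 408.]), array([472., 420.])]
0.02 -0.055 [array([346., 362.]), array([414., 375.]), array([483., 388.])]
0.02 0 [array([342., 414.]), array([405., 427.]), array([469., 440.])]
0.02 0.011 [array([341., 424.]), array([404., 436.]), array([467., 449.])]
0.095 -0.055 [array([317., 480.]), array([389., 496.]), array([463., 511.])]
0.095 0 [array([315., 528.]), array([382., 542.]), array([450., 557.])]
0.095 0.011 [array([314., 536.]), array([380., 551.]), array([447., 565.])]
```

View pics/s3.png

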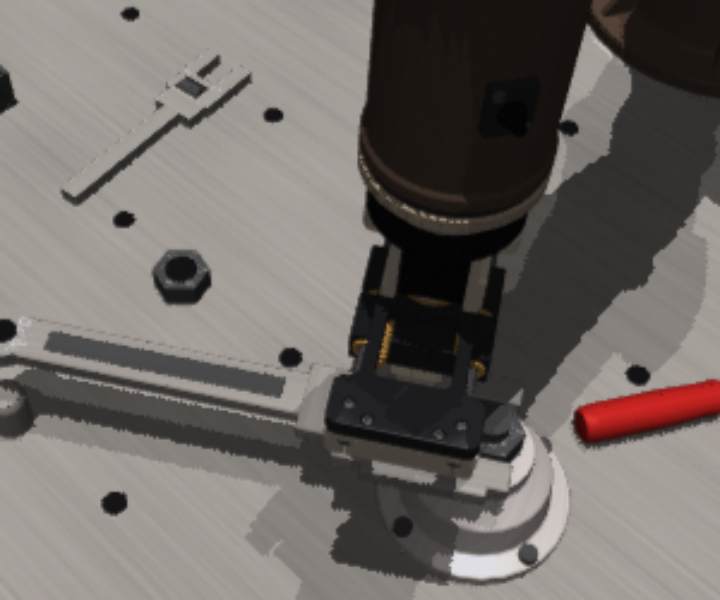

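The scene crop shows the gripper's body plate at (325–485, 375–455), standing higher than my geometry predicts. So the tips are still in the air, and I'll continue feeling downward.

```bash
python3 -m pendant '[0,0,0.001,0,0,0,0, 0,0,0,0,0,0,0]'|grep -E 'pos|force: \['; python3 -m pendant '[0,0,0.001,0,0,0,0, 0,0,0,0,0,0,0]'|grep -E 'pos|force: \[';python3 -m pendant '[0,0,0.001,0,0,0,0, 0,0,0,0,0,0,0]'|grep -E 'pos|force: \['; python3 -m pendant '[0,0,0.001,0,0,0,0, 0,0,0,0,0,0,0]'|grep -E 'pos|force: \['
```

```text
position: [0.5522, 0.1141, 0.0852]
force: [-0.1, 0.6, -0.1]
position: [0.5523, 0.1141, 0.0843]
force: [-0.5, -0.1, 0.7]
position: [0.5522, 0.1142, 0.0832]
force: [-0.2, -0.2, 0.2]
position: [0.5522, 0.1141, 0.0822]
force: [0.2, 0.8, 0.4]
```

Still no contact at 17 mm below nominal. I'll save the present wrist view, then rise and compare with the open and closed gripper in one composite.

```bash
cat > g.py <<'E'
from h import *;import sys
cv2.imwrite(sys.argv[1],get_image('wrist')[80:380,120:500,::-1]);print(observe()['position'],observe()['width'])
E
python3 g.py a.png; python3 -m pendant '[0,0,-0.03,0,0,0,0, 0,0,-0.03,0,0,0,0, 0,0,-0.01,0,0,0,0, 0,0,0,0,0,0,0.05, 0,0,0,0,0,0,0.05, 0,0,0,0,0,0,0.05, 0,0,0,0,0,0,0.05, 0,0,0,0,0,0,0.05, 0,0,0,0,0,0,0.05]'; python3 g.py b.png; python3 -c "
import cv2,numpy as np
cv2.imwrite('pics/cmp.png',np.hstack([cv2.imread('a.png'),cv2.imread('b.png')]))"
```

```text
[0.55229031 0.11414952 0.08229554] 0.008547740828456335
clock: 9.4
position: [0.5523, 0.1141, 0.1523]
ee_rot: [-1.528, -2.745, 0.0]
force: [-0.5, -0.0, 0.2]
width: 0.539
gripper_force: 0.0
[0.55232267 0.11415191 0.15230006] 0.5445069666863551
```

View pics/cmp.png

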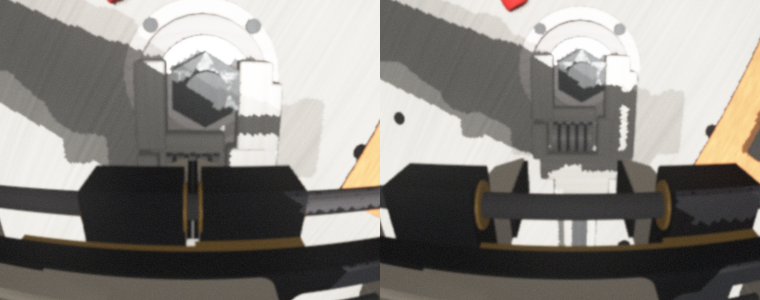

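In the composite the open fingertips' front corners are at about (265,240) and (357,240). That puts the real tips about 11 mm behind the TCP rather than ahead, which fits the missing contact. I expect contact near TCP z 0.077.

```bash
python3 -m pendant '[0.003,0,0,0,0,0,0, 0,0,0,0,0,0,0, 0,0,0,0,0,0,0, 0,0,0.03,0,0,0,0, 0,0,0.03,0,0,0,0, 0,0,0.012,0,0,0,0, 0,0,0,0,0,0,0]'|grep -vE 'rot|clock'; for x in 1; do python3 -m pendant '[0,0,0.001,0,0,0,0, 0,0,0.001,0,0,0,0,0,0,0,0,0,0,0]'|grep -E 'pos|force: \[';  python3 -m pendant '[0,0,0.001,0,0,0,0, 0,0,0,0,0,0,0]'|grep -E 'pos|force: \[';python3 -m pendant '[0,0,0.001,0,0,0,0, 0,0,0,0,0,0,0]'|grep -E 'pos|force: \['; done
```

```text
position: [0.5505, 0.1165, 0.08]
force: [-0.1, -0.3, 0.9]
width: 0.007
gripper_force: 0.0
position: [0.551, 0.1168, 0.0788]
force: [0.1, 0.6, -0.2]
position: [0.5507, 0.1167, 0.0773]
force: [0.7, -0.3, 0.6]
position: [0.5507, 0.1167, 0.0762]
force: [0.4, 0.3, 0.9]
```

```bash
python3 -m pendant '[0,0,0.001,0,0,0,0, 0,0,0,0,0,0,0]'|grep -E 'pos|force: \[';  python3 -m pendant '[0,0,0.001,0,0,0,0, 0,0,0,0,0,0,0]'|grep -E 'pos|force: \[';python3 -m pendant '[0,0,0.001,0,0,0,0, 0,0,0,0,0,0,0]'|grep -E 'pos|force: \['
```

```text
position: [0.5507, 0.1167, 0.0753]
force: [-0.3, 0.6, 0.2]
position: [0.5508, 0.1167, 0.0744]
force: [-0.2, 0.3, 1.3]
position: [0.5508, 0.1167, 0.0734]
force: [-0.3, 0.2, 3.3]
```

Contact at 0.0747 with 2.5 N/mm, as described. I'll press to about 6 N and make the first stroke.

```bash
python3 -m pendant '[0,0,0.0012,0,0,0,0, 0,0,0,0,0,0,0]'|grep -E 'pos|force: \[';  python3 -m pendant '[-0.003,0,0,0,0,0,0, -0.003,0,0,0,0,0,0]'|grep -E 'pos|force: \[';python3 -m pendant '[-0.003,0,0,0,0,0,0, -0.003,0,0,0,0,0,0]'|grep -E 'pos|force: \['; python3 -m pendant '[-0.003,0,0,0,0,0,0, 0,0,0,0,0,0,0]'|grep -E 'clo|pos|force: \['
```

```text
position: [0.5508, 0.1167, 0.0722]
force: [-0.4, -0.4, 4.5]
position: [0.5537, 0.1121, 0.0722]
force: [-2.1, 2.4, 4.6]
position: [0.5569, 0.1069, 0.0722]
force: [-2.3, 1.5, 4.7]
clock: 12.95
position: [0.5587, 0.104, 0.0722]
force: [-1.8, 0.9, 4.6]
```

```bash
python3 -m pendant '[0,0,0.0005,0,0,0,0,-0.002,0,0,0,0,0,0,0,0,0,0,0,0,0]'|grep -E 'pos|force: \['; python3 -m pendant '[0,0,-0.006,0,0,0,0, 0.009,0,0,0,0,0,0, 0.009,0,0,0,0,0,0, 0,0,0.0045,0,0,0,0, 0,0,0.0015,0,0,0,0, 0,0,0,0,0,0,0]'|grep -E 'pos|force: \[';python3 -m pendant '[-0.003,0,0,0,0,0,0, -0.003,0,0,0,0,0,0, -0.003,0,0,0,0,0,0]'|grep -E 'pos|force: \['; python3 -m pendant '[-0.003,0,0,0,0,0,0,-0.003,0,0,0,0,0,0,-0.003,0,0,0,0,0,0]'|grep -E 'clo|pos|force: \['
```

```text
position: [0.5597, 0.1024, 0.0718]
force: [-1.9, 1.5, 4.9]
position: [0.5502, 0.1179, 0.0717]
force: [-2.5, 1.2, 8.1]
position: [0.555, 0.1101, 0.0718]
force: [-1.0, 0.7, 6.5]
clock: 14.82
position: [0.5595, 0.103, 0.0717]
force: [-2.4, 2.5, 5.8]
```

```bash
python3 -m pendant '[0,0,-0.006,0,0,0,0, 0.018,0,0,0,0,0,0, 0,0,0.006,0,0,0,0, 0,0,0,0,0,0,0, -0.003,0,0,0,0,0,0, -0.003,0,0,0,0,0,0, -0.003,0,0,0,0,0,0, -0.003,0,0,0,0,0,0,-0.003,0,0,0,0,0,0,-0.003,0,0,0,0,0,0]'|grep -E 'clo|pos|force: \['; python3 -m pendant '[0,0,-0.006,0,0,0,0, 0.018,0,0,0,0,0,0, 0,0,0.006,0,0,0,0, 0,0,0,0,0,0,0, -0.003,0,0,0,0,0,0, -0.003,0,0,0,0,0,0, -0.003,0,0,0,0,0,0, -0.003,0,0,0,0,0,0,-0.003,0,0,0,0,0,0,-0.003,0,0,0,0,0,0]'|grep -E 'clo|pos|force: \['
```

```text
clock: 16.08
position: [0.5592, 0.1039, 0.0716]
force: [-2.4, 3.8, 6.5]
clock: 17.32
position: [0.5591, 0.1041, 0.0716]
force: [-2.6, 4.3, 7.8]
```

```bash
python3 -m pendant '[0,0,-0.006,0,0,0,0, 0.018,0,0,0,0,0,0, 0,0,0.006,0,0,0,0, 0,0,0,0,0,0,0, -0.003,0,0,0,0,0,0, -0.003,0,0,0,0,0,0, -0.003,0,0,0,0,0,0, -0.003,0,0,0,0,0,0,-0.003,0,0,0,0,0,0,-0.003,0,0,0,0,0,0]'|grep -E 'clo|pos|force: \['; python3 -m pendant '[0,0,-0.006,0,0,0,0, 0.018,0,0,0,0,0,0, 0,0,0.006,0,0,0,0, 0,0,0,0,0,0,0, -0.003,0,0,0,0,0,0, -0.003,0,0,0,0,0,0, -0.003,0,0,0,0,0,0, -0.003,0,0,0,0,0,0,-0.003,0,0,0,0,0,0,-0.003,0,0,0,0,0,0]'|grep -E 'clo|pos|force: \['
```

```text
clock: 18.58
position: [0.5592, 0.1041, 0.0716]
force: [-2.4, 3.6, 6.9]
clock: 19.82
position: [0.5591, 0.1042, 0.0716]
force: [-2.8, 4.6, 7.7]
```

```bash
python3 -m pendant '[0,0,-0.006,0,0,0,0, 0.018,0,0,0,0,0,0, 0,0,0.006,0,0,0,0, 0,0,0,0,0,0,0, -0.003,0,0,0,0,0,0, -0.003,0,0,0,0,0,0, -0.003,0,0,0,0,0,0, -0.003,0,0,0,0,0,0,-0.003,0,0,0,0,0,0,-0.003,0,0,0,0,0,0]'|grep -E 'clo|pos|force: \['; python3 -m pendant '[0,0,-0.03,0,0,0,0, 0,0,-0.035,0,0,0,0, 0,0,0,0,0,0,0]'; python3 -c "
from h import *
im=get_image('wrist');cv2.imwrite('pics/w4.png',cv2.resize(im[90:290,180:450,::-1],None,fx=2.9,fy=2.9,interpolation=cv2.INTER_CUBIC))"
```

```text
clock: 21.08
position: [0.5591, 0.1041, 0.0716]
force: [-2.7, 4.2, 7.9]
clock: 21.45
position: [0.5611, 0.1027, 0.1385]
ee_rot: [1.526, 2.743, 0.005]
force: [0.1, 0.5, -1.5]
width: 0.003
gripper_force: 0.0
```

View pics/w4.png

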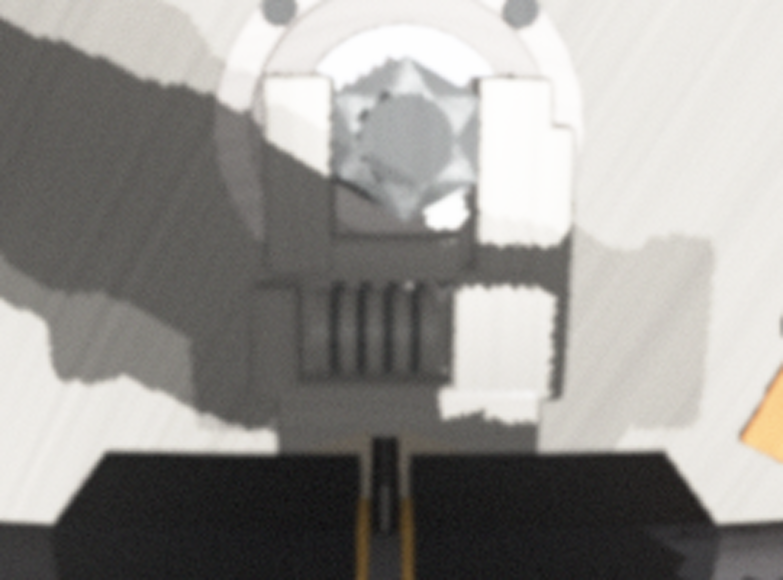

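The wrist view shows both jaws flush on the nut flats, at x≈332 and x≈478 in the crop. Drag force rose from about 2.7 N to about 5 N, so the worm is at its stop and the finger now slides. Next I go beside the handle on its +y side.

```bash
python3 st.py '[.6712,.0307,.1385]'
```

```text
t 21.5 pos [0.56   0.1027 0.137 ] F [-0.09  0.69 -0.56] q [-0.56  0.44  0.4   1.84 -0.21  0.91  0.49] w 0.0005009222872229046
to go in tool [-0.1198  0.0565 -0.0013] y ang 31.834112055753984 tilt [-3.0e-04  1.7e-03 -1.0e+00]
```

```bash
python3 -m pendant '[-0.03,0.0141,0,0,0,0,0, -0.03,0.0141,0,0,0,0,0, -0.03,0.0141,0,0,0,0,0, -0.03,0.0141,0,0,0,0,0, 0,0,0,0,0,0,0, 0,0,0.02,0,0,0,0, 0,0,0.02,0,0,0,0, 0,0,0.02,0,0,0,0, 0,0,0.012,0,0,0,0, 0,0,0.01,0,0,0,0]'; python3 -m pendant '[0,0,0,0,0,0,0]' >/dev/null; python3 st.py '[.6712,.0307,.053]'
```

```text
clock: 22.75
position: [0.6707, 0.03, 0.0538]
ee_rot: [-1.528, -2.745, 0.0]
force: [0.8, 0.5, -0.5]
width: 0.007
gripper_force: 0.0
t 22.875 pos [0.6704 0.03   0.054 ] F [-0.6   0.3   0.11] q [-0.35  0.69  0.36  1.63 -0.3   0.88  0.68] w 0.004385592423851651
to go in tool [0.0002 0.001  0.001 ] y ang 31.790992199552694 tilt [ 5.e-04 -9.e-04 -1.e+00]
```

Now at d = +50 mm. Approaching the handle in -y until it touches.

```bash
python3 -m pendant '[0,-0.008,0,0,0,0,0, 0,-0.006,0,0,0,0,0, 0,0,0,0,0,0,0]'|grep -E 'pos|force: \['; python3 -m pendant '[0,-0.004,0,0,0,0,0, 0,-0.003,0,0,0,0,0,0,0,0,0,0,0,0]'|grep -E 'pos|force: \['; python3 -m pendant '[0,-0.003,0,0,0,0,0, 0,-0.003,0,0,0,0,0,0,0,0,0,0,0,0]'|grep -E 'clo|pos|force: \['
```

```text
position: [0.6586, 0.022, 0.0552]
force: [0.1, -0.1, 0.4]
position: [0.6528, 0.0187, 0.0546]
force: [0.5, 0.3, -0.1]
clock: 24.0
position: [0.6476, 0.0155, 0.0546]
force: [0.4, -0.3, -0.4]
```

```bash
for k in 1; do python3 -m pendant '[0,-0.002,0,0,0,0,0, 0,0,0,0,0,0,0]'|grep -E 'pos|force: \['; python3 -m pendant '[0,-0.002,0,0,0,0,0,0,0,0,0,0,0,0]'|grep -E 'pos|force: \['; python3 -m pendant '[0,-0.002,0,0,0,0,0,0,0,0,0,0,0,0]'|grep -E 'clo|pos|force: \['; done
```

```text
position: [0.6464, 0.0148, 0.0548]
force: [0.2, -0.3, 0.3]
position: [0.6448, 0.0137, 0.0548]
force: [1.1, 0.3, 0.2]
clock: 24.75
position: [0.6429, 0.0125, 0.0548]
force: [2.7, 0.8, 0.9]
```

In contact with the handle at 2.8 N. Sweeping the arc about the nut axis.

```bash
python3 -m pendant '[-0.0006,-0.0072,0,0,0,0.04,0,-0.0006,-0.0072,0,0,0,0.04,0,-0.0006,-0.0072,0,0,0,0.04,0,-0.0006,-0.0072,0,0,0,0.04,0,-0.0006,-0.0072,0,0,0,0.04,0,-0.0006,-0.0072,0,0,0,0.04,0,-0.0006,-0.0072,0,0,0,0.04,0,-0.0006,-0.0072,0,0,0,0.04,0,-0.0006,-0.0072,0,0,0,0.04,0,-0.0006,-0.0072,0,0,0,0.04,0]'; cat > ang.py <<'E'
from h import *
o=observe();M=R.from_rotvec(o['ee_rot']).as_matrix();p=o['position'][:2]-[.5344,.1579];r=np.linalg.norm(p)
print('r',r,'handle ang',np.degrees(np.arctan2(p[1],p[0])-np.arcsin(.0175/r)),'tool',np.degrees(np.arctan2(M[1,1],M[0,1]))-90,'z',o['position'][2],'Ftool',M.T@o['force'],'q',o['joints'].round(2))
E
python3 ang.py
```

```text
clock: 26.0
position: [0.578, -0.0193, 0.0547]
ee_rot: [2.046, 2.384, 0.0]
force: [3.3, 1.5, 2.1]
width: 0.004
gripper_force: 1.3
r 0.1825250664550759 handle ang -81.67208063616651 tool -81.27750180474503 z 0.05466683344479434 Ftool [ 1.01271776  3.44428235 -2.1001499 ] q [-0.39  0.58  0.47  1.89 -0.37  0.76  0.44]
```

```bash
python3 -m pendant '[-0.0006,-0.0072,0,0,0,0.04,0,-0.0006,-0.0072,0,0,0,0.04,0,-0.0006,-0.0072,0,0,0,0.04,0,-0.0006,-0.0072,0,0,0,0.04,0,-0.0006,-0.0072,0,0,0,0.04,0,-0.0006,-0.0072,0,0,0,0.04,0,-0.0006,-0.0072,0,0,0,0.04,0,-0.0006,-0.0072,0,0,0,0.04,0,-0.0006,-0.0072,0,0,0,0.04,0,-0.0006,-0.0072,0,0,0,0.04,0]'; python3 -m pendant '[0,0,0,0,0,0,0,0,0,0,0,0,0,0,0,0,0,0,0,0,0]' >/dev/null
python3 ang.py
```

```text
clock: 27.25
position: [0.5063, -0.0234, 0.0547]
ee_rot: [2.479, 1.93, 0.0]
force: [2.4, 0.8, 1.2]
width: 0.009
gripper_force: 1.4
r 0.1835511498484711 handle ang -104.23068341491879 tool -104.03648871400229 z 0.05444950483868888 Ftool [-0.13875339  0.61209213 -1.05905641] q [-0.49  0.51  0.59  2.07 -0.44  0.69  0.14]
```

Handle is at about -104.4°, a turn of about 46°. Backing off in +y, rising, and verifying with the top camera.

```bash
python3 -m pendant '[0,0.01,0,0,0,0,0,0,0.02,0,0,0,0,0,0,0.02,0,0,0,0,0,0,0,-0.03,0,0,0,0,0,0,-0.04,0,0,0,0,0,0,-0.04,0,0,0,0,0,0,-0.03,0,0,0,0,0,0.04,-0.03,0,0,0,0,0,0.04,-0.03,0,0,0,0,0,0,0,0,0,0,0]'
python3 -c "
from h import *
cv2.imwrite('pics/top9.png',get_image('top')[...,::-1])
for z,t in((-103,'a'),(-106,'b')):
  a=np.radians(z);print(proj('top',[.5344+.304*np.cos(a),.1579+.304*np.sin(a),.082]))"
```

```text
clock: 28.88
position: [0.6362, -0.0563, 0.2564]
ee_rot: [2.473, 1.93, 0.003]
force: [-0.6, -0.2, -0.7]
width: 0.005
gripper_force: 0.0
[425.33008743 273.13585328]
[423.63166004 281.97826973]
```

View pics/top9.png

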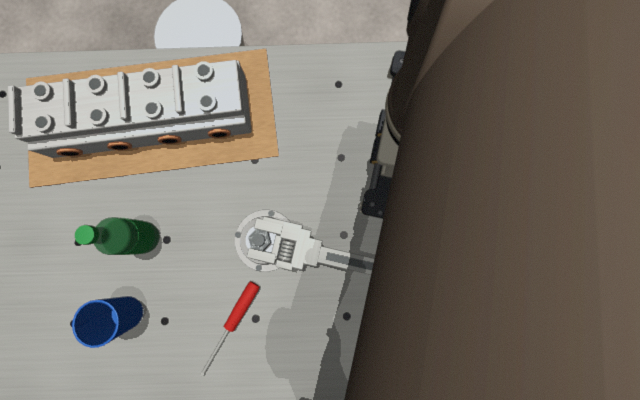

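The top view shows the wrench now running from (260,240) to (370,265), or about -104°. The turn is about 46° less at most 4° of play, the jaw is tight and the robot is clear.

```bash
python3 -c "
from cell import *
print(sign_off())"
```

```text
the job is handed in; nothing more can be done
None
```

I rolled the jaw closed on the nut, swung the wrench about 46° clockwise (about 42–46° at the nut after play), let go with the robot clear, and handed the job in at about 29 s; `sign_off()` gave no verdict.

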